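# Ease a buckle casting out of its open mould onto the soldering board

## Robot

A 7-joint arm with a two-finger parallel gripper is mounted at the origin on the work surface. World frame = base frame: x ahead of the robot, y to its left, z up, the work surface at z = 0. Lengths are in m, angles in rad, forces in N, time in s.
With the tool pointing down it reaches from about 0.35 to 0.9 m from the base axis. Payload 8.1 kg.
Tool frame: the origin (TCP) lies at the very end of the fingers, on their centre line; the grasp point (between the pads) lies 19 mm behind it; z points along the fingers, y is the line along which they close (so a half turn about z gives the same grasp; the last joint's range is limited). The gripper opens to 92 mm and grips with 3 to 60 N. Pads are 19 mm wide; open, the fingers measure 130 mm over their backs; the gripper's body (75 mm by 190 mm) begins 47 mm behind the grasp point.
Start: joints at [1.127, 0.434, 0.025, 1.573, -0.012, 1.134, -0.075], TCP at [0.209, -0.589, 0.227] pointing down, gripper open.
Joint ranges: [-2.62, 2.62], [-0.44, 2.09], [-1.27, 1.32], [0.08, 2.57], [-1.32, 4.46], [0.12, 2], [-2.74, 2.74]. Speed limits (rad/s): [2.22, 2.22, 3.01, 3.01, 3.14, 3.14, 3.14].

## Interface

Orientations are given as a rotation vector (axis times angle).
In Python, from cell import observe, get_image, sign_off, find_in, trace, place_of gives the robot as it stands. The module is installed in compiled form; this text tells all that it offers.
- The arm moves only by the shell command python3 -m handwheel 'ROWS' [OPENING] [FORCE]. ROWS is JSON, a list of rows, each a list of 6 numbers: the shift along the tool's x, y, z each as a share of 0.02 m, from -1 to 1, then the turn, a rotation vector about the tool's x, y, z each as a share of 4 degrees, from -1 to 1. A call has 1 to 8 rows; each row shifts and turns the commanded pose from where the row before left it, along the tool's axes as they then stand; what a row does not reach is not made up. A row lasts 1/12 s, in which the tool goes at most 41.7 mm and 7.16 degrees, less where a joint would pass 70% of its speed; a pose out of reach is approached as far as the arm can. A call with a number of a shift or a turn outside -1 to 1 is refused whole. A call with a gripper value outside its range is refused whole. OPENING is the opening, from 0 (shut) to 1 (fully open), set as the call begins (- or left out, the last holds). The fingers move at their own pace and stop on an object; FORCE is the grip in N (left out, the last holds). Time passes only in rows, so rows that do not move let the fingers close. It gives the time, the measured TCP pose, the force, the opening and the grip force at its end, in the units of the state.
- observe(): the state, without advancing time (a new reading comes with each control period).
- get_image(name): name is "side" or "top"; returns a dict with "image" (384x512x3 uint8, red, green, blue), "fx", "fy", "cx", "cy" (pixels), "position" and "orientation" of the camera in the world. Camera axes: x right, y down, z forward; pixel columns grow to the right and rows downward; lengths in m; the calibration is good to about 2 mm. A picture is of the moment at which its call begins. There is no depth.
- sign_off(): hands the job in; it is judged then, once.
Trained networks look in the newest picture that a camera, given by its name, has taken for a name from the list of things; names that differ only in an ending like _2 or _b are one class to them, and where a whole thing is asked for, a point or a joint stands for the part that bears it (a point fixed in the world has none). Each returns a list of dicts, best first, with "score" (0 to 1); they miss things now and then, are a little off and sometimes report something else, mostly with a low value. They report only what shows in the picture. A call takes as long as a camera call. They do not tell look-alikes from the thing itself.
- find_in(label, camera): "rect" ([centre column, centre row, width, height] as shares, 0 to 1, of the picture: columns of its width, rows of its height, round what is visible of it).
- trace(label, camera): "region" (384x512 bool, what is visible of it) and "rect" ([centre column, centre row, width, height] as shares, 0 to 1, of the picture: columns of its width, rows of its height, round what is visible of it).
- place_of(label, camera): "point" ([column, row] as shares, 0 to 1, of the picture: columns of its width, rows of its height: a listed point, or the origin of a listed thing).
The state is a dict: "clock": time; "joints": joint angles; "dq": joint speeds; "joint_efforts": joint torques, N m; "position": TCP position; "ee_rot": TCP orientation; "force": force on the tool from outside, world axes, zero at the start; "ft_torque": the same for the moment, N m; "width": opening from 0.0 (shut) to 1.0 (fully open); "gripper_force": force on a finger pad.
Only numpy, scipy, OpenCV 4.12 (cv2) and the standard library are available. Lean on these libraries where they do the work, as an engineer would, in place of code of your own. Each camera call takes 0.05 s, during which the arm holds its last target. There are 200 camera calls.

## Task

Lift the brass buckle casting out of the open steel mould by its upright stub: the flat tongue at its other end is tucked under the mould's keeper bar, whose height was set by hand, so raise the stub end as far as the bar lets you feel, then draw the tongue out over the end gate, gently, without wrenching the casting against the mould. Then set it down, without dropping it, on the middle of the soldering board, lying flat with the stub up and lengthwise along the board, let go and move clear. Leave the stack of cups, the weight, the file and the glass where they are.

Things in the scene. Friction and masses are not known exactly. Their poses are not given: they have to be found in the camera images.
- casting: Brass buckle casting, 0.16 kg. Origin: underside centre of its flat frame, 60 mm along x, 34 along y, 7 thick, with a window (x -18 to 2, 20 wide). A flat tongue, 16 wide, 4 thick, underside level with the frame's, runs from x = -30 to -60. At the other end stands the stub. z is up. It lies in the mould with x the same way, origin over the mould's, up to 3 mm play each way.
- stub (a point): Middle of the casting's upright stub, the place to grip: 20 mm along the casting's x, 12 along y, from z = 7 to 41 above its underside; this point is at casting x = 14, y = 0, z = 30.
- mould: Fixed steel open mould, mm: x -74 to 55, y -36 to 36, faces up to z 28. Origin: cavity centre at bench height. Floor z 18; cavity x -33 to 33, y -20 to 20; tongue channel 22 wide on to x -63. Keeper bar x -68 to -38, 9 thick, and end gate x 34 to 43 rock together, setting unreported: bar's inner edge underside z 24 to 30, gate top z 25 to 43. So the tilt that clears both varies: 5 to 19 degrees.
- board: Fixed soldering board, brown on a grey slab: 150 mm along its x, 120 along y, 24 thick; origin at the centre of its underside, top at z = 24.
- cups: Bystander: stack of white ceramic cups, 58 mm across, 52 tall, origin at the centre of its underside.
- weight: Bystander: round steel stand weight, 72 mm across, 88 tall with its post, origin at the centre of its underside.
- file: Bystander: file with wooden handle lying on the bench, 293 mm long along its x (from -163 to 130), 26 tall.
- glass: Bystander: small glass, 58 mm across, 70 tall, origin at the centre of its underside.
Mind the look-alikes: they are no part of the job. Leave any purple look-alike of the mould alone. What is shaped like the board but black is not meant.

How it is judged:
On the way:
1. the casting is lifted clear out of the mould in the gripper (z of casting in the frame of mould above 0.06 m and contact force between casting and the fingers above 0.5 N and contact force between casting and mould below 0.05 N), for 0.2 s.
At the end, for the whole second after the job is handed in: The casting rests flat (within 0.08 rad) and stub up on the top of the soldering board (underside within 4 mm of the top), its origin within 30 mm of the board's centre, its length along the board's within 0.26 rad (either way round), at rest and released (horizontal distance between casting and board below 0.03 m and z of casting in the frame of board between 0.02 and 0.028 m and angle between casting's own z axis and vertical below 0.08 rad and angle between the x axis of casting and the x axis of board, either way round below 0.26 rad and linear speed of casting below 0.01 m/s); the robot touches nothing.
It fails at once if the casting is wrenched against the mould with more than 40 N (contact force between casting and mould above 40 N).
It fails at once if the casting is let fall (nothing holds it while it is more than about 25 mm above the board) (height (world z) of casting above 0.05 m and contact force between casting and anything else below 0.01 N).
It fails at once if a bystander is moved by more than 20 mm (distance of any of cups, weight, file, glass from where it was at the start of the episode above 0.02 m).
It also fails if it takes over 54 s, if anything falls off the work surface, if the arm or the gripper's body presses on something with over 40 N, if the wrist force passes 120 N, or if a joint passes its speed limit or range.

## Working session

There is one attempt and no reset: what is moved stays moved. The work goes in short steps, Python scripts to look and compute and a shell command to move; the robot and the scene stay as the last step left them, time stands still between calls to the robot, and variables do not carry over. Pictures are saved under pics/ and viewed, at most 10 in all, crops included, and the job is handed in when it is done.

```bash
mkdir -p pics; cat > h.py <<'E'
import numpy as np, cv2
from scipy.spatial.transform import Rotation as R
from cell import *
def cam(n):
    d=get_image(n); d['K']=np.array([[d['fx'],0,d['cx']],[0,d['fy'],d['cy']],[0,0,1]])
    o=np.array(d['orientation'],float); d['R']=R.from_rotvec(o).as_matrix() if o.shape==(3,) else (R.from_quat(o).as_matrix() if o.shape==(4,) else o)
    d['p']=np.array(d['position']); return d
def ray(d,u,v):
    r=d['R']@np.array([(u-d['cx'])/d['fx'],(v-d['cy'])/d['fy'],1]); return d['p'],r
def at_z(d,u,v,z):
    p,r=ray(d,u,v); return p+r*(z-p[2])/r[2]
def tri(a,b):
    A=[];B=[]
    for p,r in (a,b):
        r=r/np.linalg.norm(r); M=np.eye(3)-np.outer(r,r); A.append(M);B.append(M@p)
    return np.linalg.lstsq(np.vstack(A),np.hstack(B),rcond=None)[0]
def proj(d,P):
    q=d['R'].T@(np.array(P)-d['p']); return d['fx']*q[0]/q[2]+d['cx'],d['fy']*q[1]/q[2]+d['cy']
E
python3 - <<'E'
from h import *
np.set_printoptions(precision=4,suppress=True)
s=observe();print(s)
ims=[]
for n in('top','side'):
    d=cam(n);ims.append(d['image']);print(n,d['p'],d['orientation'],d['fx'],d['fy'],d['cx'],d['cy'])
    for l in('casting','stub','mould','board','cups','weight','file','glass'):
        for r in place_of(l,n)[:3]:
            u,v=r['point'];u*=512;v*=384
            print(l,round(r['score'],2),round(u,1),round(v,1),at_z(d,u,v,0.0)[:2])
    cv2.imwrite(f'pics/{n}0.png',cv2.resize(d['image'][:,:,::-1],(800,600),interpolation=cv2.INTER_CUBIC))
E
```

```text
{'clock': 0.0, 'joints': array([ 1.1274,  0.4352,  0.0249,  1.5741, -0.0116,  1.134 , -0.0751]), 'dq': array([-0.0008,  0.0005,  0.0002, -0.0005, -0.0007, -0.0001,  0.0009]), 'joint_efforts': array([ -0.0006, -66.7855,   0.985 , -31.4472,  -0.0603,   0.043 ,
         0.0001]), 'position': array([ 0.2087, -0.5886,  0.2259]), 'ee_rot': array([-3.0946, -0.5325,  0.0006]), 'force': array([-0.2223, -0.2576, -0.1792]), 'ft_torque': array([-0.0062,  0.0373, -0.0454]), 'gripper_force': 0.0, 'width': 1.000705938464142}
top [0.3966 0.0135 1.3793] [-2.1668  2.1962 -0.0798] 490.02133222431075 490.02133222431075 254.79689224463706 190.40992377156223
casting 0.52 326.2 186.3 [ 0.5101 -0.1853]
stub 0.51 328.5 183.1 [ 0.5192 -0.192 ]
mould 0.88 324.5 190.9 [ 0.4973 -0.1802]
mould 0.68 324.3 186.0 [ 0.5111 -0.18  ]
mould 0.61 367.6 279.9 [ 0.2474 -0.2941]
board 0.98 142.3 294.9 [0.2142 0.3331]
board 0.78 212.4 183.3 [0.5231 0.1361]
cups 0.9 252.7 132.7 [0.6662 0.0201]
weight 0.72 124.1 226.2 [0.4054 0.3849]
file 0.93 235.1 94.4 [0.778  0.0692]
glass 0.9 403.6 210.3 [ 0.4395 -0.4012]
glass 0.66 234.4 94.4 [0.778  0.0712]
side [-0.0143  0.9356  0.6746] [-0.6007  2.4276 -1.4114] 443.00104033849556 443.00104033849556 253.11666052657208 188.23157193415892
casting 0.56 286.3 182.0 [ 0.4994 -0.1944]
stub 0.72 277.4 170.7 [ 0.5593 -0.2532]
stub 0.71 321.7 158.8 [ 0.46   -0.4033]
mould 0.69 283.2 184.3 [ 0.5019 -0.1765]
mould 0.61 373.4 186.4 [ 0.246 -0.287]
board 0.67 227.4 234.3 [0.5172 0.1351]
board 0.55 309.0 324.0 [0.2081 0.3265]
cups 0.63 204.1 196.5 [ 0.6838 -0.0019]
weight 0.59 211.5 310.1 [0.4036 0.3842]
weight 0.55 201.9 197.8 [0.6854 0.0076]
file 0.79 163.0 200.3 [0.782  0.0717]
glass 0.87 326.2 161.4 [ 0.4386 -0.3904]
```

View pics/top0.png

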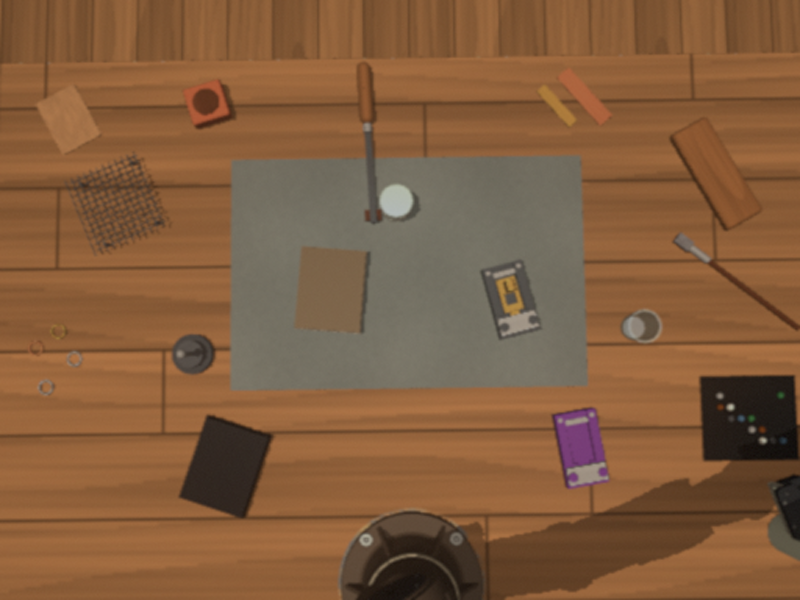

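View pics/side0.png

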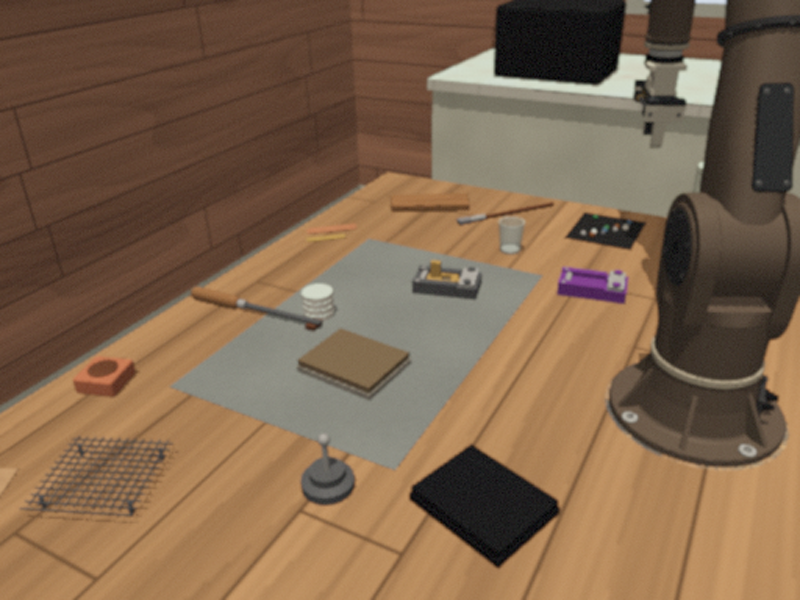

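Top view (800x600 pixels): mould candidates are the grey one at (511,298), which holds the brass casting, and the purple one at (580,447), a look-alike. Board candidates are brown on a slab at (332,290) and black at (225,466). The grey mould and the brown board fit the description. The side view agrees: grey mould at (447,280), brown board at (354,360). An enlarged crop will confirm this.

```bash
python3 - <<'E'
from h import *
np.set_printoptions(precision=4,suppress=True)
C={}
for n in('top','side'):
    d=cam(n);C[n]=d
    for l,z in(('mould',.028),('board',.024),('casting',.028)):
        for r in trace(l,n)[:2]:
            c,_=cv2.findContours(r['region'].astype(np.uint8),cv2.RETR_EXTERNAL,cv2.CHAIN_APPROX_NONE);c=max(c,key=cv2.contourArea)[:,0]
            w=np.array([at_z(d,u,v,z)[:2] for u,v in c],np.float32)
            b=cv2.minAreaRect(w); print(n,l,round(r['score'],2),b, c.mean(0))
P={}
for n in C:
    r=place_of('stub',n);q=[np.array(x['point'])*[512,384] for x in r];print(q,[x['score'] for x in r])
    P[n]=q[0]
print('stub tri',tri(ray(C['top'],*P['top']),ray(C['side'],*P['side'])))
a=C['top']['image'][160:225,295:360];b=C['side']['image'][150:200,250:325]
f=lambda i:cv2.resize(i[:,:,::-1],(400,400*i.shape[0]//i.shape[1]),interpolation=cv2.INTER_CUBIC)
a,b=f(a),f(b);o=np.zeros((400,800,3),np.uint8);o[:a.shape[0],:400]=a;o[:b.shape[0],400:]=b
cv2.imwrite('pics/crop1.png',o)
E
```

```text
top mould 0.85 ((0.23281270265579224, -0.2952144742012024), (0.13404665887355804, 0.07909190654754639), 9.022846221923828) [370.8483 286.3034]
top mould 0.56 ((0.49367308616638184, -0.18045207858085632), (0.13078726828098297, 0.07732617110013962), 14.005717277526855) [326.2518 191.705 ]
top board 0.9 ((0.5155599117279053, 0.13845954835414886), (0.12211962044239044, 0.14953593909740448), 84.6826171875) [211.1297 185.5676]
top board 0.63 ((0.20818951725959778, 0.32353833317756653), (0.12353871762752533, 0.15541110932826996), 71.08187866210938) [143.7663 298.4402]
top casting 0.78 ((0.5005583763122559, -0.17807114124298096), (0.06432435661554337, 0.032958582043647766), 12.585884094238281) [324.5507 188.8261]
top casting 0.73 ((0.442706823348999, -0.41017475724220276), (0.057383447885513306, 0.06959362328052521), 24.77265739440918) [409.8636 208.3333]
side mould 0.96 ((0.22689858078956604, -0.273514986038208), (0.12473265826702118, 0.1298658549785614), 10.522624969482422) [380.0885 182.4159]
side mould 0.71 ((0.4870283007621765, -0.16236400604248047), (0.13223737478256226, 0.13156747817993164), 15.247589111328125) [285.838  179.9225]
side board 0.82 ((0.5084528923034668, 0.1544252634048462), (0.13944068551063538, 0.16496427357196808), 85.28192901611328) [225.6581 232.5355]
side board 0.66 ((0.20384719967842102, 0.33710595965385437), (0.13513492047786713, 0.15915241837501526), 71.2109603881836) [309.9902 322.0147]
side casting 0.55 ((0.5149045586585999, -0.18616284430027008), (0.05027976632118225, 0.10169190168380737), 54.21701431274414) [283.098  174.6471]
[array([321.9968, 184.512 ]), array([325.6832, 188.6976])] [0.67, 0.63]
[array([278.6816, 172.1088])] [0.59]
stub tri [ 0.5123 -0.1671  0.0451]
```

View pics/crop1.png

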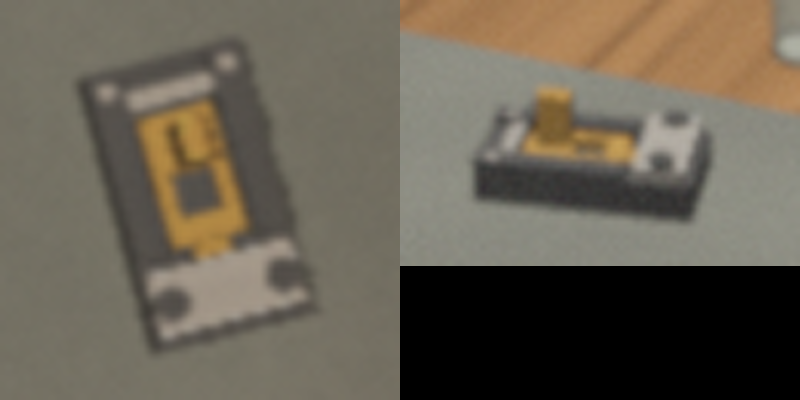

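Crop: the grey mould contains the brass casting, with the light keeper bar at its lower end (crop (230,290)), the gate at the upper end (170,92) and the stub near the gate (200,145). In the side crop the stub is at (555,115). Next I'll fit the poses from both views.

```bash
cat > fit.py <<'E'
from h import *
from scipy.optimize import minimize
S=4
def box(x0,x1,y0,y1,z0,z1): return np.array([[x,y,z] for x in(x0,x1) for y in(y0,y1) for z in(z0,z1)])/1000
def sil(d,parts,T,sub=()):
    m=np.zeros((384*S,512*S),np.uint8)
    for val,ps in((1,parts),(0,sub)):
        for b in ps:
            P=b@T[:3,:3].T+T[:3,3]; uv=np.array([proj(d,p) for p in P])
            cv2.fillConvexPoly(m,cv2.convexHull((uv*S+S/2-.5).round().astype(np.int32)),val)
    return cv2.resize(m.astype(np.float32),(512,384),interpolation=cv2.INTER_AREA)
def Tm(x,y,yaw,z=0):
    T=np.eye(4);T[:3,:3]=R.from_euler('z',yaw).as_matrix();T[:3,3]=x,y,z;return T
def fit(obs,x0,z=0):
    # obs: (cam, mask, parts, sub)
    def cost(q):
        c=0
        for d,m,p,s in obs:
            a=sil(d,p,Tm(q[0],q[1],q[2],z),s);c+=np.abs(a-m).sum()/m.sum()
        return c
    x0=np.array(x0);best=None
    for k in range(3):
        r=minimize(cost,x0,method='Nelder-Mead',options=dict(initial_simplex=np.vstack([x0,x0+[.006,0,0],x0+[0,.006,0],x0+[0,0,.08]])*1.0,maxiter=150,xatol=2e-4,fatol=1e-4));x0=r.x
    return r.x,r.fun
def near(l,n,d,P):
    u=np.array(proj(d,P))
    rs=[r for r in trace(l,n) if np.hypot(*(np.array(r['rect'][:2])*[512,384]-u))<18]
    return rs[0]['region'].astype(np.float32) if rs else None
E
python3 - <<'E'
from fit import *
np.set_printoptions(precision=4,suppress=True)
C={n:cam(n) for n in('top','side')}
M=[box(-74,55,-36,36,0,28)]; B=[box(-75,75,-60,60,0,24)]
for l,p,x0,zc in(('mould',M,(.503,-.178,.25),.014),('board',B,(.515,.137,-.08+1.571*0),.012)):
    ms={n:near(l,n,C[n],(x0[0]-.009*(l=='mould'),x0[1],zc)) for n in C}
    if l=='board': x0=(x0[0],x0[1],np.deg2rad(84.7))
    for sel in(('top',),('side',),('top','side')):
        o=[(C[n],ms[n],p,()) for n in sel if ms[n] is not None]
        if o: print(l,sel,fit(o,x0))
# casting colour mask
fr=[box(-30,30,-17,17,0,7),box(4,24,-6,6,7,41),box(-37,-30,-8,8,0,4)];win=[box(-18,2,-10,10,5,7)]
obs=[]
for n in C:
    h=cv2.cvtColor(C[n]['image'],cv2.COLOR_RGB2HSV);m=((h[...,0]>14)&(h[...,0]<32)&(h[...,1]>120)&(h[...,2]>70))
    k=np.zeros_like(m);u,v=map(int,proj(C[n],(.505,-.178,.03)));k[v-16:v+16,u-16:u+16]=1;m=(m&k).astype(np.float32)
    v,u=np.nonzero(m);print(n,m.sum(),u.min(),u.max(),v.min(),v.max(),u.mean(),v.mean());obs.append((C[n],m,fr,win))
    print('\n'.join(''.join('#' if t else '.' for t in r) for r in m[v.min():v.max()+1,u.min():u.max()+1]))
print('cast top',fit(obs[:1],(.505,-.178,.25),.018))
print('cast both',fit(obs,(.505,-.178,.25),.018))
E
```

```text
mould ('top',) (array([ 0.5033, -0.1793,  0.2378]), np.float64(0.3112500011920929))
mould ('side',) (array([ 0.5023, -0.1776,  0.2887]), np.float64(0.2811042070388794))
mould ('top', 'side') (array([ 0.5028, -0.179 ,  0.2402]), np.float64(0.5967360734939575))
board ('top',) (array([0.5152, 0.138 , 1.8247]), np.float64(0.34242457151412964))
board ('side',) (array([0.5156, 0.1399, 1.1917]), np.float64(0.2734571695327759))
board ('top', 'side') (array([0.5145, 0.1304, 1.6715]), np.float64(0.7001548409461975))
top 242.0 318 334 177 201 325.88429752066116 188.1694214876033
.......#####.....
....########.....
############.....
#############....
#############....
#############....
##############...
#############....
.#############...
.#############...
.#######...####..
..####......###..
..###.......###..
..###.......####.
..###........###.
...###.......###.
...###.......####
...####....######
....#############
....#############
....############.
.....##########..
.....##########..
........######...
.........#.......
side 184.0 274 297 159 179 284.20108695652175 169.3423913043478
############..##########
.....####.##.##.####.###
.........##..###########
.............#.#########
...................#####
........................
........................
........................
...####.................
..######................
..######................
..#####.................
..######................
..######................
..######................
.#########..............
.##################.....
####################....
##########..#######.....
..#######.....#####.....
...............####.....
cast top (array([ 0.504 , -0.1809,  0.2563]), np.float64(0.12680785357952118))
cast both (array([ 0.5042, -0.1808,  0.275 ]), np.float64(1.0003424882888794))
```

```bash
cat > go.py <<'E'
from h import *
def togo(target,yaw,tilt=0):
    s=observe();Rc=R.from_rotvec(s['ee_rot'])
    Rt=R.from_euler('z',yaw)*R.from_euler('x',np.pi)*R.from_euler('y',tilt)
    d=Rc.inv().apply(np.array(target)-s['position'])/.02
    t=np.rad2deg((Rc.inv()*Rt).as_rotvec())/4
    dt=Rt.inv().apply(np.array(target)-s['position'])/.02
    print('t',round(s['clock'],2),'pos',s['position'].round(4),'shift',d.round(2),'shift in target axes',dt.round(2),'turn',t.round(2),'F',s['force'].round(1),'w',round(s['width'],3),'g',round(s['gripper_force'],1))
E
python3 - <<'E'
from fit import *
from go import togo
C={n:cam(n) for n in('top','side')}
B=[box(-75,75,-60,60,0,24)]
ms={n:near('board',n,C[n],(.515,.138,.012)) for n in C}
for sel in(('top',),('side',),('top','side')): print(sel,fit([(C[n],ms[n],B,()) for n in sel],(.515,.138,-.09)))
T=Tm(.504,-.1808,.2563,.018)
for n in C:
    for nm,b in (('stubtop',box(4,24,-6,6,41,41)),('stubbase',box(4,24,-6,6,12,12))):
        P=b@T[:3,:3].T+T[:3,3];uv=np.array([proj(C[n],p) for p in P]);print(n,nm,uv.min(0).round(1),uv.max(0).round(1))
for n in C: 
    print(n,[(np.array(r['point'])*[512,384],round(r['score'],2)) for r in place_of('stub',n)], proj(C[n],(.5176,-.1772,.048)))
togo((.5176,-.1774,.13),.2563)
E
```

```text
('top',) (array([ 0.51695996,  0.13834346, -0.09542826]), np.float64(0.05086951702833176))
('side',) (array([ 0.51600809,  0.13988567, -0.09209326]), np.float64(0.06914281845092773))
('top', 'side') (array([ 0.51644918,  0.13761307, -0.08958188]), np.float64(0.12411617487668991))
top stubtop [323.1 177.7] [329.4 185.9]
top stubbase [321.7 178.7] [327.9 186.8]
side stubtop [275.4 165.3] [282.4 167.6]
side stubbase [275.3 173.6] [282.3 175.9]
top [(array([324.7104, 183.3984]), 0.73)] (np.float64(325.665025401112), np.float64(182.15152644437754))
side [(array([281.088 , 173.1072]), 0.54)] (np.float64(278.85489078705314), np.float64(169.61958875043743))
t 2.0 pos [ 0.2089 -0.5891  0.2267] shift [ 21.43 -14.24   4.84] shift in target axes [ 20.15 -16.     4.84] turn [ 0.   -0.    1.21] F [ 0.2 -0.2  0.2] w 1.002 g 0.0
```

```bash
python3 -m handwheel '[[0,0,0,0,0,0.6],[0,0,0,0,0,0.6],[1,-0.8,0,0,0,0],[1,-0.8,0,0,0,0],[1,-0.8,0,0,0,0],[1,-0.8,0,0,0,0],[1,-0.8,0,0,0,0],[1,-0.8,0,0,0,0]]' 1
python3 -m handwheel '[[1,-0.8,0,0,0,0],[1,-0.8,0,0,0,0],[1,-0.8,0,0,0,0],[1,-0.8,0,0,0,0],[1,-0.8,0.5,0,0,0],[1,-0.8,0.5,0,0,0],[1,-0.8,0.5,0,0,0],[1,-0.8,0.5,0,0,0]]'
python3 -m handwheel '[[1,-0.8,0.5,0,0,0],[1,-0.8,0.5,0,0,0],[1,-0.8,0.5,0,0,0],[1,-0.8,0.5,0,0,0],[1,-0.8,0.4,0,0,0],[1,-0.8,0.4,0,0,0],[0,0,0,0,0,0],[0,0,0,0,0,0]]'
python3 -c "
from go import *
togo((.5176,-.1774,.07),.2563)
d=cam('side');cv2.imwrite('pics/side1.png',cv2.resize(d['image'][90:210,200:360,::-1],(800,600),interpolation=cv2.INTER_CUBIC))"
```

```text
clock: 2.67
position: [0.3011, -0.4647, 0.2268]
ee_rot: [3.116, 0.402, 0.0]
force: [-1.0, -0.5, -0.2]
width: 0.999
gripper_force: 0.0
clock: 3.33
position: [0.4235, -0.3003, 0.1865]
ee_rot: [3.115, 0.402, 0.001]
force: [0.7, -0.7, -0.5]
width: 1.002
gripper_force: 0.0
clock: 4.0
position: [0.515, -0.1763, 0.1303]
ee_rot: [-3.114, -0.407, 0.001]
force: [-0.3, -0.4, -0.6]
width: 0.999
gripper_force: 0.0
t 4.0 pos [ 0.515  -0.1763  0.1303] shift [0.11 0.09 3.01] shift in target axes [0.11 0.09 3.01] turn [-0.01  0.01  0.06] F [-0.3 -0.4 -0.6] w 0.999 g 0.0
```

```bash
python3 -m handwheel '[[0.11,0.09,0.7,0,0,0.06],[0,0,0.7,0,0,0],[0,0,0.7,0,0,0],[0,0,0.7,0,0,0],[0,0,0,0,0,0],[0,0,0,0,0,0]]' 0.45
python3 -c "
from go import *
togo((.5176,-.1774,.033),.2563)
d=cam('side');e=cam('top');f=lambda i:cv2.resize(i[:,:,::-1],(400,400),interpolation=cv2.INTER_CUBIC)
cv2.imwrite('pics/s2.png',np.hstack([f(d['image'][125:205,240:320]),f(e['image'][145:225,290:370])]))"
```

```text
clock: 4.55
position: [0.5161, -0.1803, 0.0748]
ee_rot: [3.117, 0.393, -0.002]
force: [0.6, 0.6, -0.1]
width: 0.614
gripper_force: 0.0
t 4.55 pos [ 0.5161 -0.1803  0.0748] shift [ 0.11 -0.12  2.09] shift in target axes [ 0.11 -0.12  2.09] turn [ 0.    0.02 -0.08] F [ 0.6  0.6 -0.1] w 0.614 g 0.0
```

View pics/s2.png

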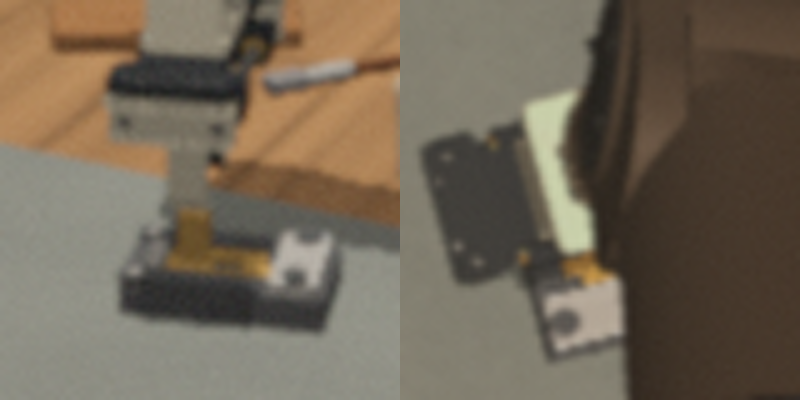

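The side crop shows the near finger right above the stub (stub at (193,235), finger at (190,180)). The top crop shows the arm hiding the stub. I'll descend and read the pose again.

```bash
python3 -m handwheel '[[0.1,-0.1,0.5,0,0,0],[0,0,0.5,0,0,0],[0,0,0.4,0,0,0],[0,0,0.3,0,0,0],[0,0,0.2,0,0,0],[0,0,0,0,0,0],[0,0,0,0,0,0],[0,0,0,0,0,0]]' 0.4
python3 -c "
from go import *
togo((.5176,-.1774,.033),.2563)"
python3 -m handwheel '[[0,0,0.1,0,0,0],[0,0,0,0,0,0],[0,0,0,0,0,0]]'
python3 -c "
from go import *
togo((.5176,-.1774,.033),.2563)"
```

```text
clock: 5.32
position: [0.5186, -0.1767, 0.0369]
ee_rot: [3.116, 0.396, 0.0]
force: [0.1, -0.4, 0.1]
width: 0.397
gripper_force: 0.0
t 5.32 pos [ 0.5186 -0.1767  0.0369] shift [-0.06  0.02  0.19] shift in target axes [-0.06  0.02  0.19] turn [ 0.   -0.   -0.05] F [ 0.1 -0.4  0.1] w 0.397 g 0.0
clock: 5.57
position: [0.5185, -0.1767, 0.0348]
ee_rot: [3.116, 0.396, 0.0]
force: [0.6, -0.8, 0.1]
width: 0.4
gripper_force: 0.0
t 5.57 pos [ 0.5185 -0.1767  0.0348] shift [-0.05  0.02  0.09] shift in target axes [-0.05  0.02  0.09] turn [ 0.   -0.   -0.05] F [ 0.6 -0.8  0.1] w 0.4 g 0.0
```

Good. Now close gently with 6 N first, to see whether the casting is centred.

```bash
python3 -m handwheel '[[0,0,0.08,0,0,0],[0,0,0,0,0,0],[0,0,0,0,0,0],[0,0,0,0,0,0],[0,0,0,0,0,0],[0,0,0,0,0,0],[0,0,0,0,0,0],[0,0,0,0,0,0]]' 0.05 6
python3 -m handwheel '[[0,0,0,0,0,0],[0,0,0,0,0,0],[0,0,0,0,0,0],[0,0,0,0,0,0]]' 0.05 25
python3 -c "
from go import *
togo((.5176,-.1774,.033),.2563); print(observe()['ft_torque'])"
```

```text
clock: 6.23
position: [0.5185, -0.1767, 0.0331]
ee_rot: [3.116, 0.396, 0.0]
force: [-0.9, 0.2, -0.6]
width: 0.129
gripper_force: 6.0
clock: 6.57
position: [0.5185, -0.1767, 0.0331]
ee_rot: [3.116, 0.396, 0.0]
force: [0.3, -1.1, 0.5]
width: 0.13
gripper_force: 25.0
t 6.57 pos [ 0.5185 -0.1767  0.0331] shift [-0.05  0.02  0.01] shift in target axes [-0.05  0.02  0.01] turn [ 0.   -0.   -0.05] F [ 0.3 -1.1  0.5] w 0.13 g 25.0
[-0.05226171 -0.01162389  0.01037841]
```

```bash
python3 -m handwheel '[[-0.013,0,-0.065,0,0.25,0],[-0.013,0,-0.065,0,0.25,0],[-0.013,0,-0.065,0,0.25,0],[0,0,0,0,0,0],[0,0,0,0,0,0]]'
python3 -c "
from go import *
togo((.5176,-.1774,.033),.2563); print(observe()['ft_torque'])"
python3 -m handwheel '[[-0.013,0,-0.065,0,0.25,0],[0,0,0,0,0,0],[0,0,0,0,0,0]]'
python3 -c "
from go import *
togo((.5176,-.1774,.033),.2563); print(observe()['ft_torque'])"
```

```text
clock: 6.98
position: [0.517, -0.1773, 0.0371]
ee_rot: [-3.109, -0.394, -0.081]
force: [-0.4, 0.4, -1.2]
width: 0.125
gripper_force: 25.0
t 6.98 pos [ 0.517  -0.1773  0.0371] shift [0.02 0.01 0.21] shift in target axes [0.03 0.01 0.21] turn [ 0.   -0.75 -0.06] F [-0.4  0.4 -1.2] w 0.125 g 25.0
[ 0.02110212  0.04248766 -0.02093701]
clock: 7.23
position: [0.5171, -0.1771, 0.0383]
ee_rot: [-3.106, -0.394, -0.108]
force: [-0.4, -0.6, -1.5]
width: 0.126
gripper_force: 25.0
t 7.23 pos [ 0.5171 -0.1771  0.0383] shift [0.   0.02 0.27] shift in target axes [0.02 0.02 0.27] turn [ 0.   -1.   -0.06] F [-0.4 -0.6 -1.5] w 0.126 g 25.0
[-0.07045481  0.12617531  0.02709964]
```

```bash
cat > st.py <<'E'
from h import *
s=observe();Rc=R.from_rotvec(s['ee_rot']);z=Rc.as_matrix()[:,2]
print('t',round(s['clock'],2),'tilt',round(np.rad2deg(np.arccos(-z[2])),2),'Ftool',Rc.inv().apply(s['force']).round(2),'Fz',round(s['force'][2],2),'Mtool',Rc.inv().apply(s['ft_torque']).round(3),'pos',s['position'].round(4),s['width'].round(3))
E
for i in 1; do :; done
python3 st.py
python3 -m handwheel '[[-0.013,0,-0.065,0,0.25,0],[0,0,0,0,0,0],[0,0,0,0,0,0]]' >/dev/null; python3 st.py
python3 -m handwheel '[[-0.013,0,-0.065,0,0.25,0],[0,0,0,0,0,0],[0,0,0,0,0,0]]' >/dev/null; python3 st.py
```

```text
Traceback (most recent call last):
  File "st.py", line 3, in <module>
    print('t',round(s['clock'],2),'tilt',round(np.rad2deg(np.arccos(-z[2])),2),'Ftool',Rc.inv().apply(s['force']).round(2),'Fz',round(s['force'][2],2),'Mtool',Rc.inv().apply(s['ft_torque']).round(3),'pos',s['position'].round(4),s['width'].round(3))
                                                                                                                                                                                                                                    ^^^^^^^^^^^^^^^^
AttributeError: 'float' object has no attribute 'round'
Traceback (most recent call last):
  File "st.py", line 3, in <module>
    print('t',round(s['clock'],2),'tilt',round(np.rad2deg(np.arccos(-z[2])),2),'Ftool',Rc.inv().apply(s['force']).round(2),'Fz',round(s['force'][2],2),'Mtool',Rc.inv().apply(s['ft_torque']).round(3),'pos',s['position'].round(4),s['width'].round(3))
                                                                                                                                                                                                                                    ^^^^^^^^^^^^^^^^
AttributeError: 'float' object has no attribute 'round'
Traceback (most recent call last):
  File "st.py", line 3, in <module>
    print('t',round(s['clock'],2),'tilt',round(np.rad2deg(np.arccos(-z[2])),2),'Ftool',Rc.inv().apply(s['force']).round(2),'Fz',round(s['force'][2],2),'Mtool',Rc.inv().apply(s['ft_torque']).round(3),'pos',s['position'].round(4),s['width'].round(3))
                                                                                                                                                                                                                                    ^^^^^^^^^^^^^^^^
AttributeError: 'float' object has no attribute 'round'
```

```bash
sed -i "s/s\['width'\].round(3)/round(s['width'],3)/" st.py; python3 st.py
```

```text
t 7.73 tilt 6.0 Ftool [-0.4   0.02  1.19] Fz -1.23 Mtool [-0.036 -0.173 -0.03 ] pos [ 0.5163 -0.1773  0.0409] 0.129
```

```bash
python3 -m handwheel '[[-0.013,0,-0.065,0,0.25,0],[0,0,0,0,0,0],[0,0,0,0,0,0]]' >/dev/null; python3 st.py
python3 -m handwheel '[[-0.013,0,-0.065,0,0.25,0],[0,0,0,0,0,0],[0,0,0,0,0,0]]' >/dev/null; python3 st.py
```

```text
t 7.98 tilt 7.05 Ftool [ 2.52 -0.43  4.7 ] Fz -4.35 Mtool [0.133 0.347 0.025] pos [ 0.5164 -0.1771  0.0422] 0.125
t 8.23 tilt 8.06 Ftool [ 3.01 -0.53  9.47] Fz -8.96 Mtool [0.085 0.841 0.076] pos [ 0.5162 -0.1772  0.0434] 0.127
```

```bash
python3 -m handwheel '[[0.013,0,0.065,0,-0.25,0],[0,0,0,0,0,0],[0,0,0,0,0,0]]' >/dev/null; python3 st.py
python3 -m handwheel '[[0,0,0.025,0,0,0],[0,0,0,0,0,0],[0,0,0,0,0,0]]' >/dev/null; python3 st.py
python3 -m handwheel '[[0,0,0.025,0,0,0],[0,0,0,0,0,0],[0,0,0,0,0,0]]' >/dev/null; python3 st.py
python3 -m handwheel '[[0,0,0.025,0,0,0],[0,0,0,0,0,0],[0,0,0,0,0,0]]' >/dev/null; python3 st.py
```

```text
t 8.48 tilt 7.02 Ftool [2.3  0.06 4.18] Fz -3.87 Mtool [0.132 0.614 0.04 ] pos [ 0.5166 -0.1771  0.0422] 0.132
t 8.73 tilt 7.05 Ftool [ 3.41 -1.27  0.01] Fz 0.41 Mtool [0.258 0.5   0.079] pos [ 0.5167 -0.1772  0.042 ] 0.131
t 8.98 tilt 7.05 Ftool [ 4.7  -0.09 -4.61] Fz 5.16 Mtool [0.348 0.428 0.096] pos [ 0.5168 -0.1773  0.0415] 0.13
t 9.23 tilt 7.07 Ftool [ 3.75 -0.79 -4.7 ] Fz 5.12 Mtool [0.301 0.525 0.082] pos [ 0.5171 -0.1773  0.041 ] 0.128
```

```bash
python3 -m handwheel '[[0.05,0,-0.045,0,0,0],[0.05,0,0,0,0,0],[0,0,0,0,0,0],[0,0,0,0,0,0]]' >/dev/null; python3 st.py
python3 -m handwheel '[[0.05,0,0,0,0,0],[0.05,0,0,0,0,0],[0,0,0,0,0,0],[0,0,0,0,0,0]]' >/dev/null; python3 st.py
```

```text
t 9.57 tilt 6.9 Ftool [-1.03  0.11  1.01] Fz -1.13 Mtool [ 0.014 -0.298 -0.003] pos [ 0.5172 -0.177   0.0413] 0.13
t 9.9 tilt 6.98 Ftool [-0.96  0.58  2.03] Fz -2.13 Mtool [-0.026 -0.211 -0.021] pos [ 0.52   -0.1762  0.0418] 0.127
```

```bash
python3 -m handwheel '[[0.05,0,0,0,0,0],[0.05,0,0,0,0,0],[0.05,0,0,0,0,0],[0,0,0,0,0,0],[0,0,0,0,0,0]]' >/dev/null; python3 st.py
python3 -m handwheel '[[0.05,0,0,0,0,0],[0.05,0,0,0,0,0],[0.05,0,0,0,0,0],[0,0,0,0,0,0],[0,0,0,0,0,0]]' >/dev/null; python3 st.py
```

```text
t 10.32 tilt 7.0 Ftool [-1.11 -0.06  2.73] Fz -2.84 Mtool [ 0.091 -0.176  0.025] pos [ 0.5231 -0.1754  0.0423] 0.13
t 10.73 tilt 7.01 Ftool [-0.96 -0.71  4.5 ] Fz -4.58 Mtool [ 0.043 -0.227 -0.014] pos [ 0.5261 -0.1747  0.0428] 0.128
```

```bash
python3 -m handwheel '[[0.05,0,0.02,0,0,0],[0.05,0,0.002,0,0,0],[0.05,0,0.002,0,0,0],[0,0,0,0,0,0],[0,0,0,0,0,0]]' >/dev/null; python3 st.py
python3 -m handwheel '[[0.05,0,0.002,0,0,0],[0.05,0,0.002,0,0,0],[0.05,0,0.002,0,0,0],[0,0,0,0,0,0],[0,0,0,0,0,0]]' >/dev/null; python3 st.py
```

```text
t 11.15 tilt 7.04 Ftool [ 0.57 -0.68  1.41] Fz -1.33 Mtool [-0.034 -0.159  0.019] pos [ 0.5293 -0.174   0.0429] 0.13
t 11.57 tilt 7.0 Ftool [ 0.08 -0.58  0.92] Fz -0.91 Mtool [ 0.026 -0.147 -0.016] pos [ 0.5319 -0.1732  0.0429] 0.13
```

```bash
python3 -m handwheel '[[0.05,0,0,0,0,0],[0.05,0,0,0,0,0],[0.05,0,0,0,0,0],[0.05,0,0,0,0,0],[0,0,0,0,0,0],[0,0,0,0,0,0]]' >/dev/null; python3 st.py
python3 -m handwheel '[[0.05,0,0,0,0,0],[0.05,0,0,0,0,0],[0.05,0,0,0,0,0],[0.05,0,0,0,0,0],[0,0,0,0,0,0],[0,0,0,0,0,0]]' >/dev/null; python3 st.py
python3 -m handwheel '[[0.05,0,0,0,0,0],[0.05,0,0,0,0,0],[0.05,0,0,0,0,0],[0.05,0,0,0,0,0],[0,0,0,0,0,0],[0,0,0,0,0,0]]' >/dev/null; python3 st.py
python3 -c "
from h import *
d=cam('side');cv2.imwrite('pics/s3.png',cv2.resize(d['image'][125:205,230:330,::-1],(750,600),interpolation=cv2.INTER_CUBIC))"
```

```text
t 12.07 tilt 7.0 Ftool [-0.4  -0.18  1.13] Fz -1.17 Mtool [ 0.083 -0.169  0.032] pos [ 0.5357 -0.1722  0.0434] 0.128
t 12.57 tilt 7.0 Ftool [0.   1.76 1.21] Fz -1.2 Mtool [-0.022 -0.206  0.008] pos [ 0.5395 -0.1712  0.0438] 0.13
t 13.07 tilt 7.0 Ftool [-0.29  0.33  1.7 ] Fz -1.72 Mtool [-0.035 -0.145 -0.047] pos [ 0.5434 -0.1702  0.0443] 0.126
```

View pics/s3.png

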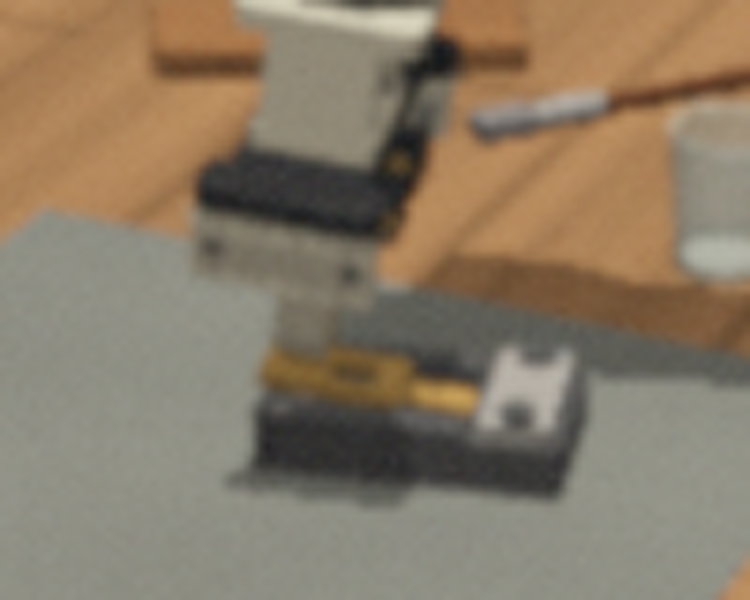

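The side crop shows the casting tilted in the gripper above the gate. Its tongue runs from (412,390) to about the bar's inner edge at (478,400), so it is nearly out. I'll draw a little more and then lift.

```bash
python3 -m handwheel '[[0.1,0,0,0,0,0],[0.1,0,0,0,0,0],[0.1,0,0,0,0,0],[0.1,0,-0.05,0,0,0],[0,0,-0.1,0,0,0],[0,0,-0.1,0,0,0],[0,0,0,0,0,0]]' >/dev/null; python3 st.py
python3 -m handwheel '[[0,0,-0.3,0,0,0],[0,0,-0.5,0,0,0],[0,0,-0.8,0,0,0],[0,0,-0.8,0,0,0],[0,0,-0.8,0,0,0],[0,0,-0.8,0,0,0],[0,0,-0.3,0,0,0],[0,0,0,0,0,0]]' - 35; python3 st.py
python3 -m handwheel '[[0,0,0,0,0,0],[0,0,0,0,0,0],[0,0,0,0,0,0]]' >/dev/null
python3 -c "
from go import *
togo((.5165,.138,.12),-.0896)
d=cam('side');cv2.imwrite('pics/s4.png',cv2.resize(d['image'][85:205,200:350,::-1],(750,600),interpolation=cv2.INTER_CUBIC))"
```

```text
t 13.7 tilt 7.02 Ftool [ 0.42 -0.23  0.89] Fz -0.83 Mtool [ 0.064 -0.131  0.065] pos [ 0.5506 -0.1685  0.0507] 0.131
clock: 14.37
position: [0.5411, -0.1715, 0.1378]
ee_rot: [-3.097, -0.393, -0.194]
force: [0.6, -0.3, -1.2]
width: 0.13
gripper_force: 35.0
t 14.37 tilt 7.17 Ftool [0.37 0.43 1.28] Fz -1.22 Mtool [-0.021 -0.164 -0.004] pos [ 0.5411 -0.1715  0.1378] 0.13
t 14.62 pos [ 0.5397 -0.1708  0.1346] shift [  2.63 -15.24   1.07] shift in target axes [ -2.53 -15.28   0.73] turn [-0.31 -1.71  4.9 ] F [ 0.  -0.8 -1. ] w 0.127 g 35.0
```

View pics/s4.png

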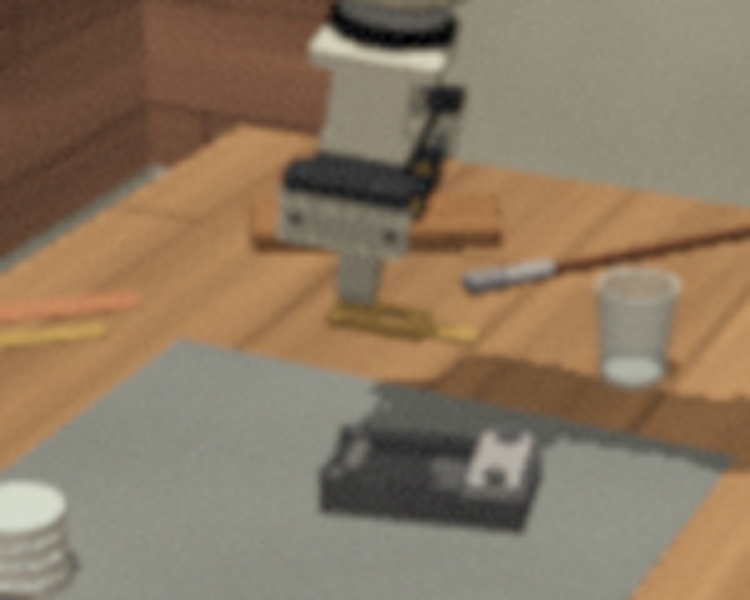

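The side crop shows the casting held clear of the mould, with the tongue at (455,332) and the empty mould at (430,490). Next I'll level it and turn it.

```bash
python3 -m handwheel '[[0,0,0,0,-0.6,0],[0,0,0,0,-0.6,0],[0,0,0,0,-0.55,0],[0,0,0,0,0,0.8],[0,0,0,0,0,0.8],[0,0,0,0,0,0.8],[0,0,0,0,0,0.8],[0,0,0,0,0,0.8]]' >/dev/null
python3 -m handwheel '[[0,0,0,0,0,0.9],[0,0,0,0,0,0],[0,0,0,0,0,0]]' >/dev/null
python3 -c "
from go import *
togo((.531,.137,.12),-.0896)"
```

```text
t 15.58 pos [ 0.5401 -0.1708  0.1351] shift [ -1.79 -15.29   0.76] shift in target axes [ -1.83 -15.29   0.75] turn [0.   0.01 0.03] F [-0.8 -0.9 -1.8] w 0.131 g 35.0
```

```bash
python3 -m handwheel '[[0,-0.5,0,0,0,0],[-0.1,-0.8,0,0,0,0],[-0.1,-0.8,0,0,0,0],[-0.1,-0.8,0,0,0,0],[-0.1,-0.8,0,0,0,0],[-0.1,-0.8,0,0,0,0],[-0.1,-0.8,0,0,0,0],[-0.1,-0.8,0,0,0,0]]' >/dev/null
python3 -m handwheel '[[-0.1,-0.8,0,0,0,0],[-0.1,-0.8,0,0,0,0],[-0.1,-0.8,0,0,0,0],[-0.1,-0.8,0,0,0,0],[-0.1,-0.8,0,0,0,0],[-0.1,-0.8,0,0,0,0],[-0.1,-0.8,0,0,0,0],[-0.1,-0.8,0,0,0,0]]' >/dev/null
python3 -m handwheel '[[-0.1,-0.8,0,0,0,0],[-0.1,-0.8,0,0,0,0],[-0.1,-0.8,0,0,0,0],[0,-0.4,0,0,0,0],[0,0,0,0,0,0],[0,0,0,0,0,0],[0,0,0,0,0,0]]' >/dev/null
python3 -c "
from go import *
togo((.531,.137,.045),-.0896)"
```

```text
t 17.5 pos [0.5317 0.1358 0.1355] shift [-0.04 -0.06  4.52] shift in target axes [-0.04 -0.06  4.52] turn [ 0.01  0.   -0.01] F [-0.  -0.5 -2. ] w 0.131 g 35.0
```

```bash
python3 -m handwheel '[[0,-0.05,0.6,0,0,0],[0,0,0.8,0,0,0],[0,0,0.8,0,0,0],[0,0,0.8,0,0,0],[0,0,0.7,0,0,0],[0,0,0.5,0,0,0],[0,0,0.25,0,0,0],[0,0,0,0,0,0]]' >/dev/null;python3 -m handwheel '[[0,0,0,0,0,0],[0,0,0,0,0,0]]' >/dev/null; python3 st.py
python3 -m handwheel '[[0,0,0.1,0,0,0],[0,0,0.1,0,0,0],[0,0,0,0,0,0],[0,0,0,0,0,0]]' >/dev/null; python3 st.py
python3 -c "
from h import *
d=cam('side');cv2.imwrite('pics/s5.png',cv2.resize(d['image'][160:280,160:310,::-1],(750,600),interpolation=cv2.INTER_CUBIC))"
```

```text
t 18.33 tilt 0.07 Ftool [-0.77  0.44  0.74] Fz -0.74 Mtool [0.019 0.023 0.035] pos [0.5324 0.138  0.0474] 0.128
t 18.67 tilt 0.01 Ftool [0.29 0.12 0.77] Fz -0.77 Mtool [ 0.009 -0.006  0.031] pos [0.5318 0.1379 0.0427] 0.125
```

View pics/s5.png

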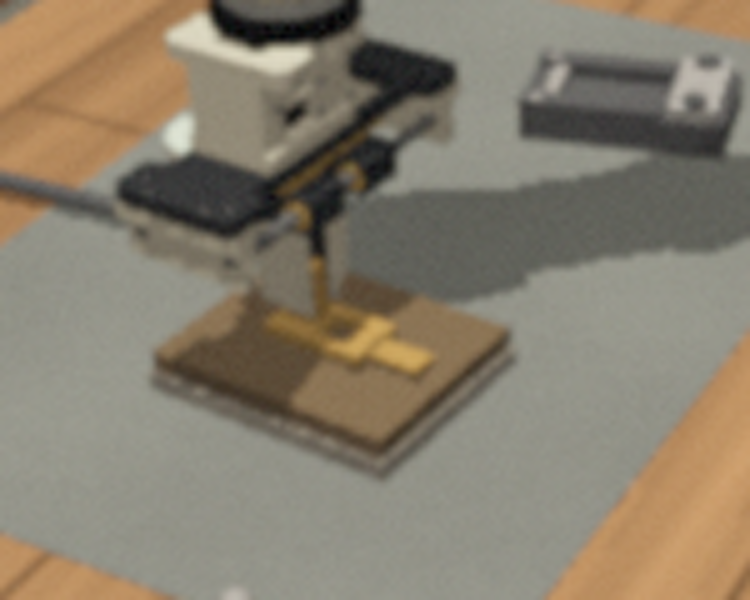

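The casting is held level just above the middle of the brown board (frame at (350,330)). I'll creep down until it touches.

```bash
python3 -m handwheel '[[0,0,0.05,0,0,0],[0,0,0.05,0,0,0],[0,0,0,0,0,0],[0,0,0,0,0,0]]' >/dev/null; python3 st.py
python3 -m handwheel '[[0,0,0.04,0,0,0],[0,0,0.04,0,0,0],[0,0,0,0,0,0],[0,0,0,0,0,0]]' >/dev/null; python3 st.py
```

```text
t 19.05 tilt 0.01 Ftool [0.54 0.22 2.06] Fz -2.06 Mtool [0.068 0.04  0.05 ] pos [0.5317 0.1379 0.0405] 0.128
t 19.38 tilt 0.01 Ftool [-1.47  1.22 -1.36] Fz 1.36 Mtool [-0.036 -0.179  0.031] pos [0.5319 0.138  0.0392] 0.126
```

```bash
python3 -m handwheel '[[0,0,0,0,0,0],[0,0,0,0,0,0],[0,0,0,0,0,0],[0,0,0,0,0,0],[0,0,0,0,0,0],[0,0,0,0,0,0]]' 0.4 >/dev/null; python3 st.py
python3 -m handwheel '[[0,0,-0.2,0,0,0],[0,0,-0.5,0,0,0],[0,0,-1,0,0,0],[0,0,-1,0,0,0],[0,0,-1,0,0,0],[0,0,-1,0,0,0],[0,0,-1,0,0,0],[0,0,-1,0,0,0]]' >/dev/null
python3 -m handwheel '[[-0.5,-0.5,0,0,0,0],[-1,-0.8,0,0,0,0],[-1,-0.8,0,0,0,0],[-1,-0.8,0,0,0,0],[-1,-0.8,0,0,0,0],[-0.5,-0.5,0,0,0,0],[0,0,0,0,0,0],[0,0,0,0,0,0]]' >/dev/null; python3 st.py
python3 -c "
from fit import *
C={n:cam(n) for n in('top','side')}
for n in C:
    for l in ('casting','cups','weight','file','glass'):
        for r in place_of(l,n)[:2]:
            u,v=np.array(r['point'])*[512,384]; print(n,l,round(r['score'],2),round(u,1),round(v,1),at_z(C[n],u,v,.024 if l=='casting' else 0)[:2].round(3))
f=lambda i:cv2.resize(i[:,:,::-1],(400,320),interpolation=cv2.INTER_CUBIC)
cv2.imwrite('pics/s6.png',np.hstack([f(C['side']['image'][190:270,180:280]),f(C['top']['image'][145:225,160:260])]))"
```

```text
t 19.88 tilt 0.0 Ftool [-0.19 -0.34 -0.44] Fz 0.44 Mtool [-0.001 -0.052  0.055] pos [0.5318 0.1379 0.039 ] 0.396
t 21.22 tilt 0.06 Ftool [-0.33  0.53 -0.16] Fz 0.16 Mtool [-0.012 -0.012 -0.001] pos [0.4396 0.231  0.1739] 0.398
top casting 0.81 209.8 183.8 [0.52  0.141]
top cups 0.89 256.8 130.5 [0.672 0.008]
top file 0.95 235.9 93.0 [0.782 0.067]
top glass 0.71 404.9 209.0 [ 0.443 -0.405]
top glass 0.23 324.9 187.7 [ 0.506 -0.182]
side casting 0.74 227.4 227.0 [0.516 0.135]
side cups 0.72 202.1 201.5 [0.673 0.025]
side weight 0.66 210.5 311.4 [0.404 0.388]
side file 0.98 164.7 200.8 [0.776 0.072]
side glass 0.86 324.5 155.6 [ 0.46  -0.432]
```

View pics/s6.png

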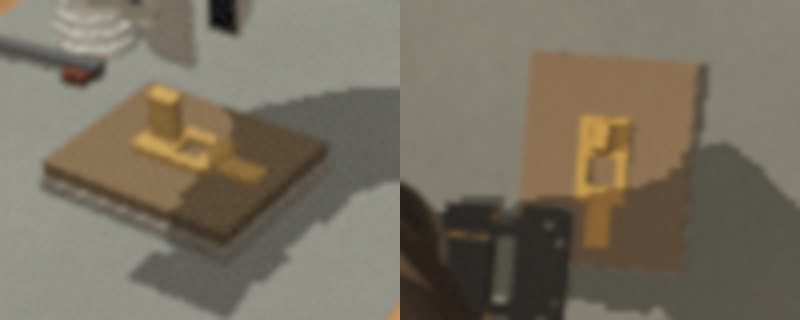

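The casting lies flat on the brown board with the stub up and lengthwise (crop (600,175) from the top, (190,150) from the side). The gripper is clear, so I'll hand it in.

```bash
python3 -c "
from cell import *
print(sign_off())"
```

```text
the job is handed in; nothing more can be done
None
```

The casting was drawn out of the mould and set down flat near the middle of the brown soldering board, stub up and lengthwise; the gripper is clear and the job is handed in, but sign-off gave no verdict.

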